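Press the cover home on the staining tray

ROBOT

A 6-joint arm with a two-finger parallel gripper is mounted at the origin on a cart in front of the work surface, level with it; the furniture and walls round the work are solid. World frame = base frame: x ahead of the robot, y to its left, z up, the work surface at z = 0. Lengths are in mm, angles in degrees, forces in N, time in s.
With the tool pointing down it reaches from about 350 to 850 mm from the base axis. Payload 8.1 kg.
Tool frame: the origin (TCP) lies on the centre line of the jaws, within the pads' length; the fingertips stand 19 mm ahead of it and the grasp point (between the pads) is the TCP (r.tip_reach is the z of the fingertips in the tool frame, in mm); z points along the fingers, y is the line along which they close (so a half turn about z gives the same grasp; the last joint's range is limited). The gripper opens to 85 mm and grips with 20 to 120 N. Pads are 22 mm wide; open, the fingers measure 114 mm over their backs; the gripper's body (76 mm by 85 mm) begins 54 mm behind the grasp point. The pads swing forward as they close: fully open they stand 13 mm farther back than shut.
Start: joints at [-68.148, 7.471, 85.268, -0, 87.261, -4.893], TCP at [270.038, -535.803, 250.292] pointing down, gripper open.
Joint ranges: [-169.43, 169.43], [-51.17, 129.36], [1.28, 143.12], [-76.62, 256.62], [0, 156.53], [-152.29, 152.29]. Speed limits (degrees/s): [136.94, 136.94, 159.86, 180, 180, 180].

INTERFACE

Orientations are given as [roll, pitch, yaw] about the fixed x, y, z axes, in that order (R = Rz(yaw) Ry(pitch) Rx(roll)).
In Python, from bench import r gives the robot as it stands. The module is installed in compiled form; this text tells all that it offers.
- The arm moves only by the shell command python3 -m handwheel 'ROWS' [FORCE]. ROWS is JSON, a list of rows, each a list of 7 numbers: the shift along the tool's x, y, z in m, then the turn, a rotation vector about the tool's x, y, z in degrees, then the finger opening in m, from 0 to 0.0854. In form: [[tx, ty, tz, ax, ay, az, claw], ...]. A call has 1 to 8 rows; each row shifts and turns the commanded pose from where the row before left it, along the tool's axes as they then stand; what a row does not reach is not made up. A row lasts 1/12 s, in which the tool goes at most 41.7 mm and 7.16 degrees, less where a joint would pass 70% of its speed; a pose out of reach is approached as far as the arm can. A call with a gripper value outside its range is refused whole. The fingers move at their own pace and stop on an object; FORCE is the grip in N (left out, the last holds). Time passes only in rows, so rows that do not move let the fingers close. It gives the time, the measured TCP pose, the force, the opening and the grip force at its end, in the units of the state.
- r.sense(): the state, without advancing time (a new reading comes with each control period).
- r.snapshot(name): name is "scene" or "top"; returns (picture, depth): 400x640x3 uint8, blue, green, red; 400x640 float32, mm along the optical axis (not along the pixel's ray), 0 where there is no reading.
- r.calibration(name): a dict with "vfov" (degrees; the focal length in pixels is half the picture's height over the tangent of half this angle, whatever the lens; pixels are square), "cx", "cy" (the principal point, pixels), "rvec" (rotation vector, rad) and "tvec" (3), from world to camera coordinates, as OpenCV has them. Camera axes: x right, y down, z forward; pixel columns grow to the right and rows downward; lengths in mm; the calibration is good to about 2 mm. A picture is of the moment at which its call begins. calibration takes no time and is no camera call.
- r.hand_in(): hands the job in; it is judged then, once.
The state is a dict: "time": time; "joint_pos": joint angles; "qd": joint speeds; "joint_efforts": joint torques, N m; "tool_pos": TCP position; "tcp_rot": TCP orientation; "ft_force": force on the tool from outside, world axes, zero at the start; "wrist_torque": the same for the moment, N m; "finger_gap": finger opening in mm; "grip_force": force on a finger pad.
Only numpy, scipy, OpenCV 4.12 (cv2) and the standard library are available. Lean on these libraries where they do the work, as an engineer would, in place of code of your own. Each camera call takes 0.05 s, during which the arm holds its last target. There are 200 camera calls.

TASK

Close the grey staining tray with the cover plate that has the handle: take it out of the steel drying rack, lay it flat on the bare worktop with the handle up and let go, then take it by the handle, set it into the tray's recess and press it down past the two spring catches until it sits fully home and level on the ledge. Leave the plain blank plate in the rack and the beaker, bottle and dish where they stand, and let go of the cover.

Things in the scene. Friction and masses are not known exactly. Their poses are not given: they have to be found in the camera images.
- cover: White cover plate, 96 x 70 x 8 mm (x, y, z), loose, 0.12 kg. Origin: centre of its underside; +z goes to the handle side. Handle: a bar along x over the middle of the top face, 66 mm long, 12 mm wide (y), its top 28 mm above that face, 11 mm deep, on posts at x = -27 and 27 mm. It starts standing on a long edge (y up or nearly so) in one slot of the rack, handle to one side.
- cover_grip (a point): Middle of the top of the cover's handle bar, 36 mm above the cover's underside.
- blank: Plain white blank plate without a handle, 96 x 70 x 8 mm, loose, standing in the other slot of the rack; stays there. Origin: centre of one large face.
- rack: Steel drying rack, fixed, base 130 x 125 x 6 mm. Origin: centre of its underside on the worktop. Two slots along its x, at y = -38 and 38 mm, each between two pairs of upright round pegs (6 mm thick, 26 mm high, at x = -38 and 38 mm, 10 mm clear). The plates stand in the slots on the base, 6 mm up.
- tray: Grey tray, fixed, 156 x 120 x 38 mm. Origin: centre of its underside, x along the long side. Recess 98.6 x 72.6 mm (x, y), 14 mm deep to the ledge, top 4 mm bevelled at 45 degrees; open 82 x 56 mm inside the ledge. Mid each short end a sprung steel ball stands 3 mm out of the wall, 4.5 mm above the ledge, and holds the cover up till pushed past with 4 to 8 N an end; one end may snap in first.
- tray_seat (a point): Centre of the tray's ledge, 24 mm above the worktop and 14 mm below the tray's rim; the cover's underside lies here when home. Axes as the tray's.
- beaker: Clear 100 ml beaker, 55 mm across, 70 mm high, loose, a bystander. Origin: centre of its base.
- bottle: Small glass media bottle with a cap, 50 mm across, 132 mm high, loose, a bystander. Origin: centre of its base.
- dish: Closed petri dish, 64 mm across, 15 mm high, loose, a bystander. Origin: centre of its base.
Things that resemble listed ones, but are neither listed nor needed, are in the scene too. What is shaped like the cover but blue or purple is not meant.

How it is judged:
By the outcome, as a careful person would: the job done as asked, in the order asked, and still so for the second after the job is handed in, with the robot touching nothing.
It also fails if it takes over 64 s, if anything falls off the work surface, if the arm or the gripper's body presses on something with over 40 N, if the wrist force passes 120 N, or if a joint passes its speed limit or range.

## Working session

There is one attempt and no reset: what is moved stays moved. The work goes in short steps, Python scripts to look and compute and a shell command to move; the robot and the scene stay as the last step left them, time stands still between calls to the robot, and variables do not carry over. Pictures are saved under pics/ and viewed, at most 10 in all, crops included, and the job is handed in when it is done.

```bash
ls; mkdir -p pics; cat > h.py <<'E'
import numpy as np, cv2
from bench import r
from scipy.spatial.transform import Rotation as R
def cam(n):
    c=r.calibration(n); f=200/np.tan(np.radians(c["vfov"]/2))
    M=cv2.Rodrigues(np.array(c["rvec"],float))[0]; return f,c["cx"],c["cy"],M,np.array(c["tvec"],float).ravel(),c
def world(n,D):
    f,cx,cy,M,t,_=cam(n); v,u=np.mgrid[:400,:640]
    P=np.dstack([(u-cx)/f*D,(v-cy)/f*D,D]); return (P-t)@M
def ray(n,u,v,z):
    f,cx,cy,M,t,_=cam(n); o=-M.T@t; d=M.T@np.array([(u-cx)/f,(v-cy)/f,1]); return o+d*(z-o[2])/d[2]
def proj(n,p):
    f,cx,cy,M,t,_=cam(n); q=M@np.array(p,float)+t; return q[0]/q[2]*f+cx,q[1]/q[2]*f+cy
E
python3 - <<'E'
from h import *
for n in("scene","top"):
    p,d=r.snapshot(n); cv2.imwrite(f"pics/{n}0.png",p); np.save(f"{n}0.npy",d); print(n,r.calibration(n), (d==0).mean(), -cam(n)[3].T@cam(n)[4])
print(r.sense(), r.tip_reach)
E
```

```text
pics
scene {'vfov': 49.75549962460373, 'cx': 315.59677957330854, 'cy': 199.82790598955214, 'rvec': array([ 0.54942725, -2.50783081,  1.40226394]), 'tvec': array([ 479.05803723,  165.91716345, 1027.20690312])} 0.00415625 [ 98.44278196 915.78329956 681.04999588]
top {'vfov': 49.586897778910824, 'cx': 311.7022021136492, 'cy': 194.71454850127083, 'rvec': array([ 2.18354364, -2.1367248 ,  0.18534264]), 'tvec': array([   5.41909977,  530.59371205, 1240.97504299])} 0.003828125 [ 347.89252496   51.13179745 1303.0481348 ]
{'time': 0.1, 'joint_pos': array([-6.81486428e+01,  7.51137934e+00,  8.53229256e+01,  1.74235049e-03,
        8.72604704e+01, -4.89382041e+00]), 'qd': array([ 0.00063992, -0.10961073, -0.10913619,  0.02936041, -0.02600129,
       -0.02954058]), 'joint_efforts': array([ 8.39100758e-04, -5.70951605e+01, -5.01941264e+01, -2.59890294e-04,
        8.05503776e-03, -3.20021957e-05]), 'tool_pos': array([ 269.86663222, -535.37598262,  249.34414926]), 'tcp_rot': array([-1.79905719e+02, -9.81910494e-03,  2.67450848e+01]), 'ft_force': array([-0.27967959,  0.2645621 ,  0.28237291]), 'wrist_torque': array([ 0.01681778,  0.03874938, -0.00463977]), 'grip_force': 0.0, 'finger_gap': 85.45628591803862} 19.0
```

View pics/scene0.png

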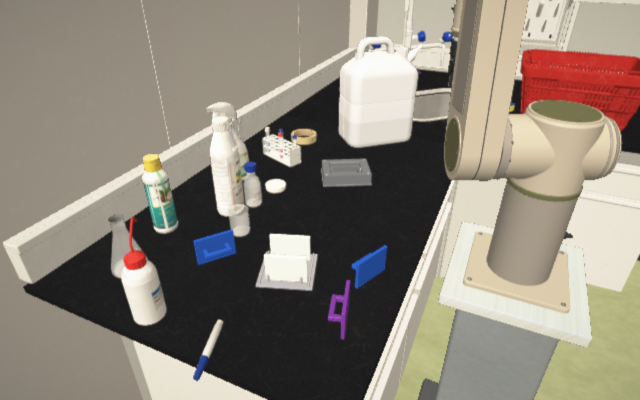

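View pics/top0.png

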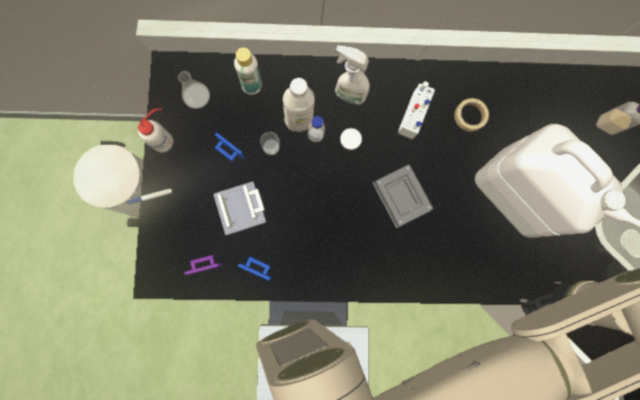

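The top view shows the rack at (240,208), with the blank at (223,210) and the white handled plate at (254,202). The tray is at (402,195), the beaker at (270,143), the bottle at (316,128) and the dish at (350,139). 

Could be taken for the cover:
- the blank (223,210)
- a blue handled plate at (228,147)
- a blue handled plate at (256,268)
- a purple handled plate at (202,265)

My choice is the white plate with the handle at (254,202). I'll check it in a crop.

```bash
python3 - <<'E'
from h import *
t=cv2.imread("pics/top0.png"); s=cv2.imread("pics/scene0.png")
a=cv2.resize(t[170:245,200:280],(400,375),interpolation=cv2.INTER_CUBIC)
b=cv2.resize(s[225:300,250:330],(400,375),interpolation=cv2.INTER_CUBIC)
cv2.imwrite("pics/crop0.png",np.hstack([a,b]))
D=np.load("top0.npy"); W=world("top",D); g=t.astype(int)
print("table z",np.median(W[230:260,300:360,2]))
for nm,(v0,v1,u0,u1) in {"rack":(175,240,205,275),"tray":(160,232,368,440)}.items():
    w=W[v0:v1,u0:u1]; z=w[...,2]
    print(nm,np.histogram(z,bins=np.arange(-6,100,4)))
    for lo,hi in ((3,11),(34,42),(50,67),(68,86)):
        m=((z>lo)&(z<hi)).astype(np.uint8)
        n,l,st,c=cv2.connectedComponentsWithStats(m)
        for i in range(1,n):
            if st[i,4]<25: continue
            P=w[l==i]; rc=cv2.minAreaRect(P[:,:2].astype(np.float32))
            print(lo,hi,st[i],np.round(np.median(P,0),1),np.round(rc[0],1),np.round(rc[1],1),round(rc[2],1))
E
```

```text
table z 0.5904822045324822
rack (array([ 360, 1484, 1235,  724,  163,   72,   14,   17,   15,   11,   14,
         12,   44,   77,   28,    8,   13,    6,   16,   46,  100,   48,
          5,    0,    0,    0]), array([-6, -2,  2,  6, 10, 14, 18, 22, 26, 30, 34, 38, 42, 46, 50, 54, 58,
       62, 66, 70, 74, 78, 82, 86, 90, 94, 98]))
3 11 [   8    6   54   57 1065] [481.1 240.1   6.7] [486.5 244.8] [147.8 150.5] 23.6
3 11 [41  6 13 10 53] [557.8 199.9   6.5] [559.1 199.6] [33.2 23.6] 51.8
3 11 [45 19  9 15 63] [511.3 188.8   6.7] [511.8 188.6] [42.9 14.4] 18.7
68 86 [ 38  10  12  33 101] [502.4 196.   76.4] [503.  197.1] [95.2  8.5] 19.1
68 86 [ 13  19  12  33 105] [474.8 268.1  76.6] [475.4 268.1] [95.7  8.8] 18.9
tray (array([ 617, 1694,  948,  308,   53,   25,   81,  157,   79,  122,  514,
        450,   76,    1,    0,    0,    0,    0,    0,    0,    0,    0,
          0,    0,    0,    0]), array([-6, -2,  2,  6, 10, 14, 18, 22, 26, 30, 34, 38, 42, 46, 50, 54, 58,
       62, 66, 70, 74, 78, 82, 86, 90, 94, 98]))
3 11 [ 4 21 20 36 62] [ 522.5 -198.1    6.4] [ 526.7 -195.1] [118.    9.6] 26.3
3 11 [ 20  20  29  32 425] [ 539.9 -259.2    6.5] [ 540.1 -259.2] [83.1 54.1] 28.0
34 42 [  8   4  57  62 964] [ 537.8 -255.6   37.8] [ 538.2 -256.1] [149.9 116.1] 28.0
```

View pics/crop0.png

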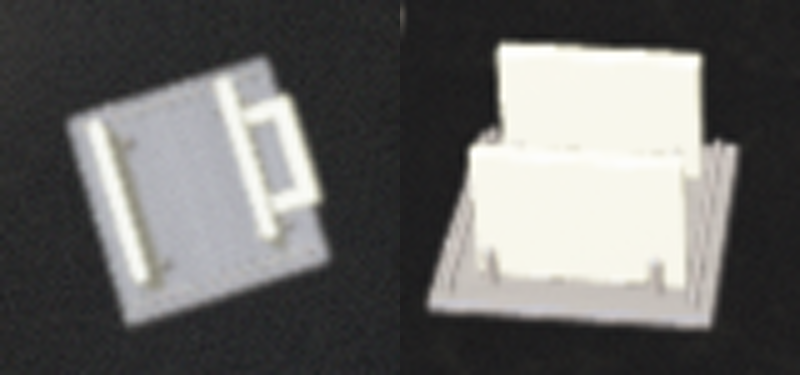

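The crop confirms it: the white plate with the handle is at top (254,202), with its handle facing right (−y). The other slot holds the plain plate. Next I'll cross-check heights and positions in the scene view, check the laying spot, and work out the moves.

```bash
cat >> h.py <<'E'
def to(p,yaw=None,rot=None,cur=None):
    """tool-frame shift (m) and turn (deg) from measured pose to target; shift given in tool axes AFTER the turn, and before"""
    s=r.sense(); p0,e0=(s["tool_pos"],s["tcp_rot"]) if cur is None else cur
    A=R.from_euler("xyz",e0,degrees=True); B=A if yaw is None and rot is None else R.from_euler("xyz",rot if rot is not None else [180,0,yaw],degrees=True)
    d=(np.array(p)-p0)/1000
    print("turn",np.round((A.inv()*B).as_rotvec(degrees=True),2),"shift before turn",np.round(A.inv().apply(d),4),"after",np.round(B.inv().apply(d),4),"len",round(np.linalg.norm(d),4))
E
python3 - <<'E'
from h import *
D=np.load("scene0.npy"); W=world("scene",D)
for nm,(v0,v1,u0,u1),lo,hi in (("rack",(225,300,250,325),70,82),("tray",(150,195,310,380),34,42)):
    w=W[v0:v1,u0:u1]; m=((w[...,2]>lo)&(w[...,2]<hi)).astype(np.uint8); n,l,st,c=cv2.connectedComponentsWithStats(m)
    for i in range(1,n):
        if st[i,4]<20: continue
        P=w[l==i]; rc=cv2.minAreaRect(P[:,:2].astype(np.float32)); print(nm,st[i,4],np.round(np.median(P,0),1),np.round(rc[0],1),np.round(rc[1],1),round(rc[2],1))
T=world("top",np.load("top0.npy")); 
for n,(u,v) in dict(beaker=(270,143),bottle=(316,128),dish=(350,139)).items(): print(n,np.round(T[v,u]),)
print(proj("top",(600,20,0)),proj("scene",(600,20,0)))
m=(abs(T[...,0]-600)<110)&(abs(T[...,1]-20)<90); print("bare max z",T[m][:,2].max())
# tray recess from ledge/hole: dark hole & ledge z
for lo,hi in((18,30),(3,10)):
    w=T[160:232,368:440]; m=((w[...,2]>lo)&(w[...,2]<hi)&(np.hypot(w[...,0]-538,w[...,1]+256)<60)); P=w[m]; rc=cv2.minAreaRect(P[:,:2].astype(np.float32)); print(lo,m.sum(),np.median(P[:,2]),rc)
to((503,197,200),19); to((600,20,200),yaw=19-70,cur=(np.array([503,197,200.]),[180,0,19]))
E
```

```text
rack 178 [505.5 197.1  76.8] [505.2 197.1] [94.8 12.8] 20.3
rack 215 [477.4 268.6  76.5] [478.6 266.7] [94.5 12.4] 18.8
tray 482 [ 540.3 -253.3   39.9] [ 540.9 -257.8] [150.4 123. ] 28.3
beaker [693. 148.   2.]
bottle [711.  11. 115.]
dish [709. -98.  17.]
(np.float64(310.7718263759522), np.float64(173.9407788024626)) (np.float64(289.78461329618494), np.float64(216.0400390352612))
bare max z 126.5963567005975
18 280 23.7811514364628 ((534.0867309570312, -248.67935180664062), (98.17845916748047, 97.1967544555664), 28.10916519165039)
3 416 6.3547010001616115 ((531.8062744140625, -243.39805603027344), (82.92996215820312, 89.56915283203125), 27.65433692932129)
turn [-0.09 -0.    7.75] shift before turn [ 0.5378 -0.549   0.0503] after [ 0.4589 -0.6166  0.0493] len 0.7702
turn [ 0. -0. 70.] shift before turn [0.0341 0.1989 0.    ] after [0.1986 0.036  0.    ] len 0.2018
```

```bash
python3 -m handwheel '[[0,0,0,0,0,4,0.03],[0.024,-0.032,0,0,0,3.8,0.03],[0.024,-0.032,0,0,0,0,0.03],[0.024,-0.032,0,0,0,0,0.03],[0.024,-0.032,0,0,0,0,0.03],[0.024,-0.032,0,0,0,0,0.03],[0.024,-0.032,0,0,0,0,0.03],[0.024,-0.032,0,0,0,0,0.03]]' 40
python3 -m handwheel '[[0.024,-0.032,0,0,0,0,0.03],[0.024,-0.032,0,0,0,0,0.03],[0.024,-0.032,0,0,0,0,0.03],[0.024,-0.032,0,0,0,0,0.03],[0.024,-0.032,0,0,0,0,0.03],[0.024,-0.032,0,0,0,0,0.03],[0.024,-0.032,0,0,0,0,0.03],[0.024,-0.032,0,0,0,0,0.03]]'
python3 - <<'E'
from h import *
to((504,197,110),19); print(r.sense()["joint_pos"])
E
```

```text
time: 0.77
tool_pos: [353.6, -266.7, 249.9]
tcp_rot: [-180.0, 0.0, 18.9]
ft_force: [0.7, 0.1, 0.4]
finger_gap: 30.2
grip_force: 0.0
time: 1.43
tool_pos: [452.1, 37.9, 250.1]
tcp_rot: [180.0, -0.0, 19.0]
ft_force: [-0.2, -0.6, 0.4]
finger_gap: 29.9
grip_force: 0.0
turn [ 0.   -0.   -0.05] shift before turn [ 0.1008 -0.1336  0.1401] after [ 0.1009 -0.1335  0.1401] len 0.2183
[-1.68194533e+00 -1.58266917e+01  1.07451732e+02 -3.56594026e-03
  8.83720193e+01  6.93639986e+01]
```

```bash
python3 -m handwheel '[[0.025,-0.0334,0.01,0,0,0,0.03],[0.025,-0.0334,0.02,0,0,0,0.03],[0.025,-0.0334,0.02,0,0,0,0.03],[0.0259,-0.0334,0.02,0,0,0,0.03],[0,0,0.035,0,0,0,0.03],[0,0,0.035,0,0,0,0.03],[0,0,0,0,0,0,0.03]]'
python3 - <<'E'
from h import *
p,d=r.snapshot("scene"); a=cv2.resize(p[190:300,230:340],(550,550),interpolation=cv2.INTER_CUBIC); cv2.imwrite("pics/g1.png",a)
to((504,197,71),19)
E
```

```text
time: 2.02
tool_pos: [494.3, 181.0, 108.5]
tcp_rot: [-179.9, 0.7, 19.0]
ft_force: [-1.8, -0.4, -1.2]
finger_gap: 30.0
grip_force: 0.0
turn [-0.04  0.57 -0.01] shift before turn [ 0.0133 -0.0126  0.0411] after [ 0.0129 -0.0126  0.0412] len 0.045
```

View pics/g1.png

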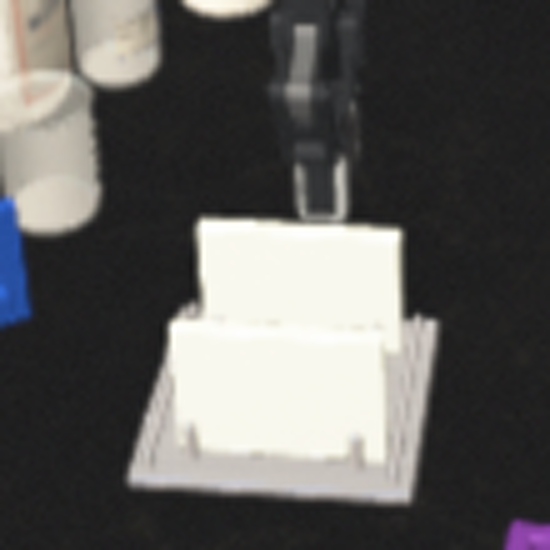

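The gripper stands above and short of the cover, tips at about crop (320,215). The speed limit cut the last rows short, so I'll centre first and then descend slowly.

```bash
python3 -m handwheel '[[0.0065,-0.0063,0,0,0.57,0,0.03],[0.0064,-0.0063,0,0,0,0,0.03],[0,0,0,0,0,0,0.03]]'
python3 - <<'E'
from h import *
to((504,197,71),19)
# cover top edge, fresh top view
p,d=r.snapshot("top"); W=world("top",d); m=(W[...,2]>68)&(W[...,2]<82)&(abs(W[...,0]-504)<60)&(abs(W[...,1]-197)<30)&(p.min(2)>150)
c=np.argwhere(m); print(m.sum(),np.round(W[m].min(0)),np.round(W[m].max(0)),np.median(W[m],0))
E
```

```text
time: 2.32
tool_pos: [510.6, 199.3, 120.3]
tcp_rot: [-180.0, -0.9, 18.9]
ft_force: [0.2, -0.0, 0.4]
finger_gap: 30.1
grip_force: 0.0
turn [-0.02 -0.92 -0.07] shift before turn [-0.0078  0.      0.0492] after [-0.007   0.      0.0493] len 0.0498
45 [457. 180.  68.] [500. 196.  81.] [476.76940369 188.79358941  76.65095649]
```

```bash
python3 -m handwheel '[[-0.0035,0,0.005,0,-0.9,0,0.03],[-0.0035,0,0.01,0,0,0,0.03],[0,0,0,0,0,0,0.03],[0,0,0,0,0,0,0.03]]'
python3 - <<'E'
from h import *
to((504,197,71),19); print(r.sense()["joint_pos"])
E
```

```text
time: 2.7
tool_pos: [500.1, 194.8, 100.5]
tcp_rot: [-180.0, 0.5, 18.9]
ft_force: [-0.9, -0.7, -0.1]
finger_gap: 30.0
grip_force: 0.0
turn [-0.01  0.47 -0.07] shift before turn [ 0.0046 -0.0008  0.0295] after [ 0.0044 -0.0008  0.0295] len 0.0299
[ 1.58243323e+01  5.34059018e+00  1.03756865e+02 -2.14399794e-02
  7.13750604e+01  8.69009462e+01]
```

```bash
python3 -m handwheel '[[0,0,0,0,0,0,0.03],[0,0,0,0,0,0,0.03],[0,0,0,0,0,0,0.03],[0,0,0,0,0,0,0.03]]'
python3 - <<'E'
from h import *
to((504,197,71),19); print(r.sense()["qd"])
E
```

```text
time: 3.03
tool_pos: [501.5, 195.4, 102.0]
tcp_rot: [180.0, 0.3, 18.9]
ft_force: [-0.0, -0.1, 0.5]
finger_gap: 30.2
grip_force: 0.0
turn [ 0.    0.3  -0.06] shift before turn [ 0.0031 -0.0007  0.031 ] after [ 0.0029 -0.0007  0.031 ] len 0.0312
[ 0.02200639 -0.00880641  0.13971801 -0.02932599 -0.0324101  -0.03849263]
```

```bash
python3 -m handwheel '[[0.001,0,0.006,0,0.3,0,0.03],[0.001,-0.0007,0.01,0,0,0,0.03],[0.001,0,0.01,0,0,0,0.03],[0,0,0.005,0,0,0,0.03],[0,0,0,0,0,0,0.03],[0,0,0,0,0,0,0]]' 50
python3 -m handwheel '[[0,0,0,0,0,0,0],[0,0,0,0,0,0,0],[0,0,0,0,0,0,0],[0,0,0,0,0,0,0]]' 50
```

```text
time: 3.53
tool_pos: [503.1, 196.8, 69.7]
tcp_rot: [-180.0, 0.1, 18.9]
ft_force: [-0.6, 0.9, 0.1]
finger_gap: 19.0
grip_force: 0.0
time: 3.87
tool_pos: [504.0, 196.7, 70.9]
tcp_rot: [180.0, 0.0, 18.9]
ft_force: [1.6, -3.7, -2.7]
finger_gap: 6.9
grip_force: 50.6
```

```bash
python3 -m handwheel '[[0,0,-0.005,0,0,0,0],[0,0,-0.015,0,0,0,0],[0,0,-0.022,0,0,0,0],[0,0,-0.025,0,0,0,0],[0,0,-0.025,0,0,0,0],[0,0,-0.02,0,0,0,0],[0,0,-0.01,0,0,0,0],[0,0,0,0,0,0,0]]'
python3 - <<'E'
from h import *
to((540,-30,190),87)
E
```

```text
time: 4.53
tool_pos: [505.6, 197.8, 196.4]
tcp_rot: [-180.0, -0.3, 19.0]
ft_force: [0.5, -0.4, -0.8]
finger_gap: 7.1
grip_force: 50.7
turn [  0.17  -0.28 -68.05] shift before turn [-0.0415  0.2266  0.0061] after [-0.2257  0.0463  0.0064] len 0.2305
```

```bash
python3 -m handwheel '[[0,0,0,0,0,-3,0],[0,0,0,0,0,-6,0],[0,0,0,0,0,-7,0],[0,0,0,0,0,-7,0],[0,0,0,0,0,-7,0],[0,0,0,0,0,-7,0],[0,0,0,0,0,-7,0],[0,0,0,0,0,-7,0]]'
python3 -m handwheel '[[0,0,0,0,0,-7,0],[0,0,0,0,0,-6,0],[-0.005,0.001,0,0,0,-3,0],[-0.015,0.003,0,0,0,-1,0],[-0.025,0.005,0,0,0,0,0],[-0.025,0.005,0,0,0,0,0],[-0.025,0.005,0,0,0,0,0],[-0.025,0.005,0,0,0,0,0]]'
python3 -m handwheel '[[-0.025,0.005,0,0,0,0,0],[-0.025,0.005,0,0,0,0,0],[-0.025,0.005,0,0,0,0,0],[-0.018,0.005,0,0,0,0,0],[-0.009,0.002,0,0,0,0,0],[-0.003,0,0,0,0,0,0],[0,0,0,0,0,0,0],[0,0,0,0,0,0,0]]'
python3 - <<'E'
from h import *
to((540,-30,190),87);print(r.sense()["joint_pos"])
E
```

```text
time: 5.2
tool_pos: [502.9, 196.9, 190.7]
tcp_rot: [-179.8, 0.1, 70.3]
ft_force: [-0.1, 0.1, -1.7]
finger_gap: 7.0
grip_force: 50.6
time: 5.87
tool_pos: [519.9, 75.0, 190.9]
tcp_rot: [-179.8, 0.0, 87.0]
ft_force: [0.2, 0.1, -1.9]
finger_gap: 7.1
grip_force: 50.6
time: 6.53
tool_pos: [536.8, -29.2, 192.1]
tcp_rot: [-179.9, -0.0, 87.0]
ft_force: [-0.2, -0.0, -1.9]
finger_gap: 6.9
grip_force: 50.6
turn [-0.09 -0.03 -0.04] shift before turn [-0.0006  0.0032  0.0021] after [-0.0006  0.0032  0.0021] len 0.0039
[-8.59772914e+00 -1.11150853e-01  9.93088668e+01  2.22276953e-02
  8.08950175e+01 -5.56525043e+00]
```

```bash
python3 -m handwheel '[[0,0,0,-3,0,0,0],[0,0,0,-6,0,0,0],[0,0,0,-7,0,0,0],[0,0,0,-7,0,0,0],[0,0,0,-7,0,0,0],[0,0,0,-7,0,0,0],[0,0,0,-7,0,0,0],[0,0,0,-7,0,0,0]]'
python3 -m handwheel '[[0,0,0,-4,0,0,0],[0,0,0,-2,0,0,0],[0,0,0,-1,0,0,0],[0,0,0,0,0,0,0],[0,0,0,0,0,0,0]]'
python3 - <<'E'
from h import *
s=r.sense(); print(s["joint_pos"]); A=R.from_euler("xyz",s["tcp_rot"],degrees=True); print(A.as_matrix().round(3))
p,d=r.snapshot("scene"); a=cv2.resize(p[120:290,200:400],(706,600),interpolation=cv2.INTER_CUBIC); cv2.imwrite("pics/g2.png",a)
for b in (60,50,45): to((540,-30,b))
E
```

```text
time: 7.2
tool_pos: [555.9, -30.0, 204.2]
tcp_rot: [129.3, 0.1, 87.1]
ft_force: [2.0, 3.0, -2.9]
finger_gap: 7.2
grip_force: 50.9
time: 7.62
tool_pos: [581.6, -31.6, 206.6]
tcp_rot: [124.3, -0.1, 87.1]
ft_force: [-0.4, -0.6, -1.9]
finger_gap: 6.7
grip_force: 51.0
[-13.23732586 -37.20794578 143.11091565  24.95635584  20.56633109
 -29.3393954 ]
[[ 0.051  0.562  0.825]
 [ 0.999 -0.03  -0.042]
 [ 0.001  0.827 -0.563]]
turn [0. 0. 0.] shift before turn [-0.0005 -0.1447  0.0481] after [-0.0005 -0.1447  0.0481] len 0.1525
turn [0. 0. 0.] shift before turn [-0.0005 -0.1529  0.0538] after [-0.0005 -0.1529  0.0538] len 0.1621
turn [0. 0. 0.] shift before turn [-0.0005 -0.1571  0.0566] after [-0.0005 -0.1571  0.0566] len 0.167
```

View pics/g2.png

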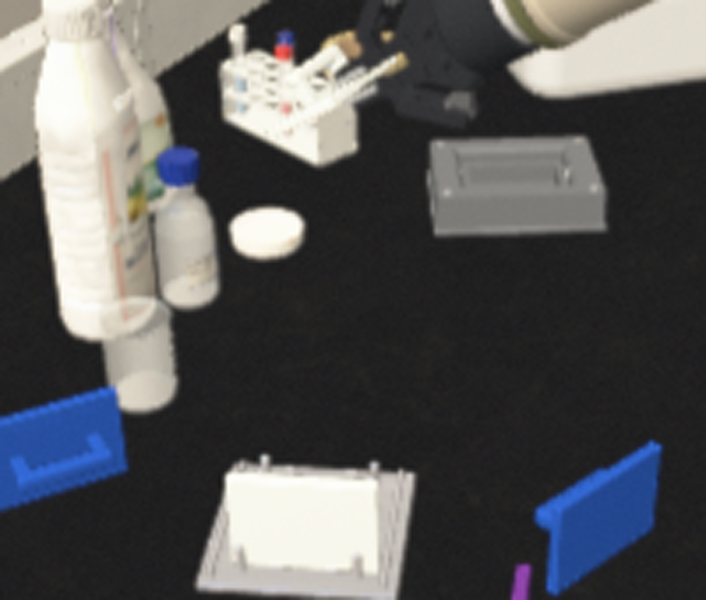

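The cover hangs from the fingers at about crop (370,60), handle up. The rack holds only the blank. The elbow is near its limit, so I'll descend straight from here in steps.

```bash
python3 -m handwheel '[[0,-0.006,0.004,0,0,0,0],[0,-0.012,0.008,0,0,0,0],[0,-0.016,0.011,0,0,0,0],[0,-0.016,0.011,0,0,0,0],[0,-0.016,0.011,0,0,0,0],[0,-0.012,0.008,0,0,0,0],[0,-0.006,0.004,0,0,0,0],[0,0,0,0,0,0,0]]'
python3 -m handwheel '[[0,0,0,0,0,0,0],[0,0,0,0,0,0,0],[0,0,0,0,0,0,0]]'
python3 - <<'E'
from h import *
print(r.sense()["joint_pos"])
to((580,-30,60),rot=[122,0,87]); 
E
```

```text
time: 8.33
tool_pos: [591.7, -32.1, 116.5]
tcp_rot: [124.6, -0.2, 87.1]
ft_force: [0.1, 0.2, -1.6]
finger_gap: 6.8
grip_force: 51.0
time: 8.58
tool_pos: [592.6, -32.2, 119.3]
tcp_rot: [124.4, -0.1, 87.2]
ft_force: [-0.1, 0.3, -2.4]
finger_gap: 6.9
grip_force: 51.0
[-12.97206589 -20.63412297 143.07325755  74.22191239   8.72965492
 -79.74513309]
turn [-2.4  -0.19  0.02] shift before turn [ 0.0014 -0.0561  0.023 ] after [ 0.0015 -0.057   0.0206] len 0.0607
```

```bash
python3 -m handwheel '[[0,0,0,2,0,0,0],[0,0,0,3,0,0,0],[0,0,0,3,0,0,0],[0,0,0,2,0,0,0],[0,0,0,1,0,0,0],[0,0,0,0,0,0,0],[0,0,0,0,0,0,0],[0,0,0,0,0,0,0]]'
python3 - <<'E'
from h import *
print(r.sense()["joint_pos"])
to((595,-31,65)); to((595,-31,65),rot=[135,0,87.1])
E
```

```text
time: 9.25
tool_pos: [593.7, -27.8, 119.5]
tcp_rot: [131.4, -0.5, 87.8]
ft_force: [-0.7, -0.2, -2.7]
finger_gap: 6.7
grip_force: 51.0
[-12.1700687  -20.15165284 138.4268288   30.1374205   15.61910368
 -35.44426551]
turn [0. 0. 0.] shift before turn [-0.0036 -0.0399  0.0371] after [-0.0036 -0.0399  0.0371] len 0.0546
turn [ 3.6  -0.83  0.09] shift before turn [-0.0036 -0.0399  0.0371] after [-0.0031 -0.0375  0.0396] len 0.0546
```

```bash
python3 -m handwheel '[[0,-0.006,0.005,2,0,0,0],[0,-0.011,0.01,1.6,-0.8,0,0],[0,-0.011,0.011,0,0,0,0],[0,-0.006,0.007,0,0,0,0],[0,0,0,0,0,0,0],[0,0,0,0,0,0,0],[0,0,0,0,0,0,0],[0,0,0,0,0,0,0]]'
python3 - <<'E'
from h import *
print(r.sense()["joint_pos"])
p,d=r.snapshot("scene"); a=cv2.resize(p[130:250,230:390],(800,600),interpolation=cv2.INTER_CUBIC); cv2.imwrite("pics/g3.png",a)
W=world("scene",d); m=(p.min(2)>140)&(W[...,2]>5)&(W[...,2]<110)&(abs(W[...,0]-620)<70)&(abs(W[...,1]+30)<75)
P=W[m]; print(m.sum(), P.min(0),P.max(0))
to((595,-31,50),rot=[135,0,87.1])
E
```

```text
time: 9.92
tool_pos: [594.6, -27.9, 73.2]
tcp_rot: [134.9, 0.1, 87.2]
ft_force: [-0.4, -0.1, -0.7]
finger_gap: 6.8
grip_force: 50.8
[-10.95174885 -11.99481982 136.14679735  27.45013778  12.4364811
 -32.70642287]
270 [ 577.86350089 -101.64634844    5.47576533] [688.99717861  22.44715265  92.7969487 ]
turn [ 0.07 -0.01  0.11] shift before turn [-0.003  -0.0161  0.0169] after [-0.003  -0.0161  0.0169] len 0.0235
```

View pics/g3.png

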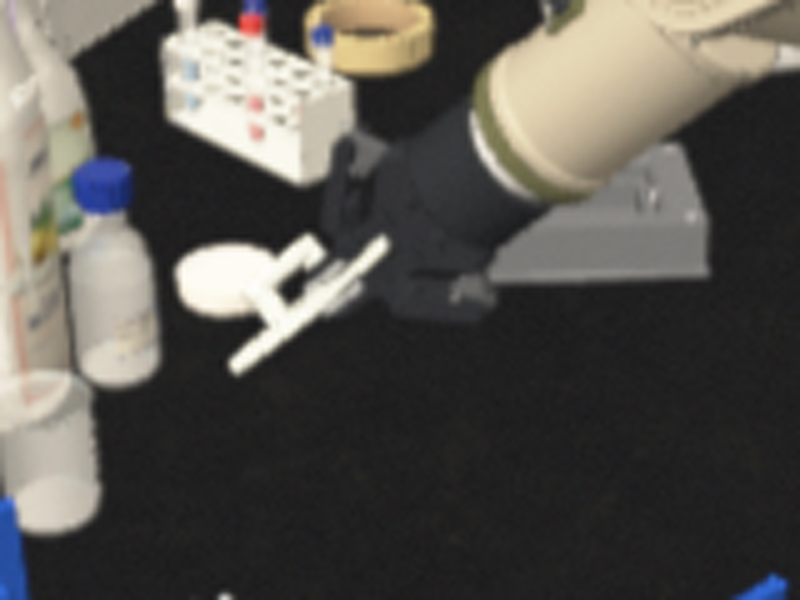

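The cover is held tilted at 45° with the handle up, its lower edge at crop (240,365). I'll lower it to contact.

```bash
python3 -m handwheel '[[0,-0.004,0.004,0,0,0,0],[0,-0.005,0.005,0,0,0,0],[0,-0.003,0.003,0,0,0,0],[0,-0.002,0.002,0,0,0,0],[0,0,0,0,0,0,0],[0,0,0,0,0,0,0]]'
python3 -m handwheel '[[0,-0.0014,0.0014,0,0,0,0],[0,0,0,0,0,0,0]]'
python3 -m handwheel '[[0,-0.0014,0.0014,0,0,0,0],[0,0,0,0,0,0,0]]'
```

```text
time: 10.47
tool_pos: [594.3, -27.9, 52.9]
tcp_rot: [135.0, 0.1, 87.2]
ft_force: [0.6, 0.3, -2.1]
finger_gap: 6.8
grip_force: 51.0
time: 10.63
tool_pos: [594.3, -27.8, 50.8]
tcp_rot: [135.0, 0.1, 87.2]
ft_force: [-0.4, 0.0, -0.8]
finger_gap: 7.1
grip_force: 51.0
time: 10.8
tool_pos: [594.1, -27.9, 48.4]
tcp_rot: [135.0, 0.1, 87.2]
ft_force: [0.6, 0.4, -1.1]
finger_gap: 7.1
grip_force: 51.0
```

```bash
python3 -m handwheel '[[0,-0.001,0.001,0,0,0,0],[0,0,0,0,0,0,0]]'
python3 -m handwheel '[[0,-0.001,0.001,0,0,0,0],[0,0,0,0,0,0,0]]'
```

```text
time: 10.97
tool_pos: [595.0, -28.0, 48.2]
tcp_rot: [134.9, 0.1, 87.2]
ft_force: [-1.9, 0.4, 4.3]
finger_gap: 7.0
grip_force: 51.9
time: 11.13
tool_pos: [595.9, -28.2, 47.9]
tcp_rot: [134.8, 0.1, 87.2]
ft_force: [-1.9, 0.7, 8.4]
finger_gap: 6.9
grip_force: 52.4
```

```bash
python3 -m handwheel '[[0,0.001,-0.001,0,0,0,0.01],[0,0,0,0,0,0,0.02],[0,0,0,0,0,0,0.03],[0,0,0,0,0,0,0.04],[0,0,0,0,0,0,0.045],[0,0,0,0,0,0,0.045]]'
python3 -m handwheel '[[0,0,-0.006,0,0,0,0.045],[0,0,-0.012,0,0,0,0.045],[0,0,-0.018,0,0,0,0.045],[0,0,-0.02,0,0,0,0.045],[0,0,-0.02,0,0,0,0.045],[0,0,-0.014,0,0,0,0.045],[0,0,0,0,0,0,0.045],[0,0,0,0,0,0,0.045]]'
python3 - <<'E'
from h import *
print(r.sense()["joint_pos"])
p,d=r.snapshot("scene"); a=cv2.resize(p[130:250,230:390],(800,600),interpolation=cv2.INTER_CUBIC); cv2.imwrite("pics/g4.png",a)
E
```

```text
time: 11.63
tool_pos: [593.8, -27.7, 46.7]
tcp_rot: [135.1, 0.1, 87.2]
ft_force: [-1.0, 0.7, -0.6]
finger_gap: 44.8
grip_force: 0.4
time: 12.3
tool_pos: [547.0, -25.4, 113.7]
tcp_rot: [135.6, 0.1, 87.2]
ft_force: [-0.2, 0.2, 0.3]
finger_gap: 45.0
grip_force: 0.0
[-12.12287321 -29.26877631 143.04689864  16.67894397  23.02607814
 -22.15827802]
```

View pics/g4.png

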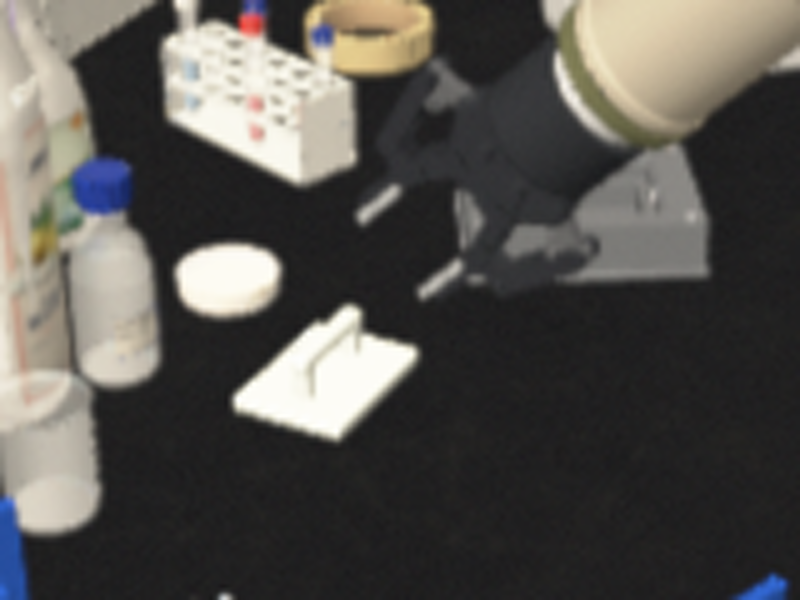

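The cover lies flat with the handle up at crop (330,380), and the gripper is clear. I'll straighten the tool and measure the handle.

```bash
python3 -m handwheel '[[0,0.006,-0.006,3,0,0,0.03],[0,0.01,-0.01,6,0,0,0.03],[0,0.01,-0.01,6,0,0,0.03],[0,0.01,-0.01,6,0,0,0.03],[0,0,-0.015,6,0,0,0.03],[0,0,-0.01,6,0,0,0.03],[0,0,-0.005,6,0,0,0.03],[0,0,0,4,0,0,0.03]]'
python3 -m handwheel '[[0,0,0,1.5,0,0,0.03],[0,0,0,0,0,0,0.03],[0,0,0,0,0,0,0.03]]'
cat > cov.py <<'E'
from h import *
import sys
def cover(n,zlo,zhi,box):
    p,d=r.snapshot(n); W=world(n,d); x0,x1,y0,y1=box
    m=(p.min(2)>110)&(W[...,2]>zlo)&(W[...,2]<zhi)&(W[...,0]>x0)&(W[...,0]<x1)&(W[...,1]>y0)&(W[...,1]<y1)
    k,l,st,_=cv2.connectedComponentsWithStats(m.astype(np.uint8)); i=1+st[1:,4].argmax(); P=W[l==i]
    rc=cv2.minAreaRect(P[:,:2].astype(np.float32)); print(n,st[i,4],"z",np.median(P[:,2]).round(1),"c",np.round(rc[0],1),np.round(rc[1],1),round(rc[2],1)); return P
E
python3 - <<'E'
from cov import *
B=(550,690,-110,40)
for n in("top","scene"):
    cover(n,3,14,B); cover(n,28,42,B)
print(r.sense()["joint_pos"])
E
```

```text
time: 13.02
tool_pos: [544.9, -24.8, 190.9]
tcp_rot: [179.0, -0.0, 87.2]
ft_force: [0.2, -0.5, 0.2]
finger_gap: 30.0
grip_force: 0.0
time: 13.27
tool_pos: [543.3, -24.6, 188.2]
tcp_rot: [-179.6, -0.0, 87.2]
ft_force: [-0.1, 0.6, -0.2]
finger_gap: 29.6
grip_force: 0.0
top 68 z 8.5 c [603.2  13. ] [68.6 24.1] 11.4Traceback (most recent call last):
  File "<stdin>", line 4, in <module>
  File "cov.py", line 6, in cover
    k,l,st,_=cv2.connectedComponentsWithStats(m.astype(np.uint8)); i=1+st[1:,4].argmax(); P=W[l==i]
                                                                       ~~~~~~~~~~~~~~~^^
ValueError: attempt to get argmax of an empty sequence
```

```bash
python3 -m handwheel '[[-0.01,0,0,0,0,0,0.03],[-0.025,0,0,0,0,0,0.03],[-0.035,0,0,0,0,0,0.03],[-0.035,0,0,0,0,0,0.03],[-0.035,0,0,0,0,0,0.03],[-0.03,0,0,0,0,0,0.03],[-0.015,0,0,0,0,0,0.03],[0,0,0,0,0,0,0.03]]'
python3 - <<'E'
from cov import *
B=(550,690,-110,40)
for n in("top","scene"):
    for z in((3,14),(28,42)):
        try: cover(n,*z,B)
        except ValueError: print(n,z,"none")
E
```

```text
time: 14.03
tool_pos: [533.6, -213.4, 191.2]
tcp_rot: [-179.8, 0.1, 87.0]
ft_force: [0.1, -0.2, -0.3]
finger_gap: 29.6
grip_force: 0.0
top 604 z 8.7 c [605.7 -27.1] [99.7 73.2] 87.4
top 90 z 36.3 c [604.8 -26.2] [63.6 13. ] 87.6
scene 403 z 10.6 c [610.2 -31.4] [112.8  77.2] 87.7
scene 82 z 37.1 c [607.  -26.4] [64.2 12.6] 89.3
```

```bash
python3 - <<'E'
from cov import *
to((605.5,-26.3,90),87.4)
E
```

```text
turn [-0.21  0.03 -0.18] shift before turn [0.1858 0.0625 0.1007] after [0.1855 0.0627 0.101 ] len 0.2204
```

```bash
python3 -m handwheel '[[0.015,0.005,0.005,0,0,0,0.035],[0.026,0.009,0.01,0,0,0,0.035],[0.03,0.01,0.016,0,0,0,0.035],[0.03,0.01,0.018,0,0,0,0.035],[0.03,0.01,0.018,0,0,0,0.035],[0.027,0.009,0.016,0,0,0,0.035],[0.018,0.006,0.012,0,0,0,0.035],[0.009,0.003,0.006,0,0,0,0.035]]'
python3 -m handwheel '[[0,0,0,0,0,0,0.035],[0,0,0,0,0,0,0.035],[0,0,0,0,0,0,0.035],[0,0,0,0,0,0,0.035]]'
python3 - <<'E'
from cov import *
to((605.5,-26.3,32),87.4); cover("scene",28,42,(550,690,-110,40))
E
```

```text
time: 14.9
tool_pos: [604.3, -23.8, 87.5]
tcp_rot: [-179.6, -0.0, 87.4]
ft_force: [-0.7, 0.4, -0.3]
finger_gap: 35.2
grip_force: 0.0
time: 15.23
tool_pos: [605.7, -29.4, 91.0]
tcp_rot: [-179.9, 0.1, 87.1]
ft_force: [0.1, -0.0, 0.4]
finger_gap: 35.3
grip_force: 0.0
turn [-0.11  0.08 -0.28] shift before turn [ 0.0032 -0.0002  0.059 ] after [ 0.0031 -0.0003  0.059 ] len 0.0591
scene 84 z 36.9 c [607.2 -26.7] [66.3 13.4] 87.9
```

```bash
python3 -m handwheel '[[0.001,0,0.005,0,0,0,0.035],[0.001,0,0.012,0,0,0,0.035],[0.001,0,0.014,0,0,0,0.035],[0,0,0.013,0,0,0,0.035],[0,0,0.009,0,0,0,0.035],[0,0,0.005,0,0,0,0.035],[0,0,0,0,0,0,0.035],[0,0,0,0,0,0,0.035]]' 
python3 -m handwheel '[[0,0,0,0,0,0,0],[0,0,0,0,0,0,0],[0,0,0,0,0,0,0],[0,0,0,0,0,0,0],[0,0,0,0,0,0,0],[0,0,0,0,0,0,0]]' 80
```

```text
time: 15.95
tool_pos: [604.7, -25.2, 31.0]
tcp_rot: [-179.7, 0.1, 87.2]
ft_force: [0.1, 0.1, 0.2]
finger_gap: 34.9
grip_force: 0.0
time: 16.45
tool_pos: [605.9, -25.3, 32.7]
tcp_rot: [-179.9, 0.1, 87.2]
ft_force: [-1.0, -0.1, 5.5]
finger_gap: 10.3
grip_force: 78.8
```

```bash
python3 -m handwheel '[[0,0,-0.004,0,0,0,0],[0,0,-0.01,0,0,0,0],[0,0,-0.016,0,0,0,0],[0,0,-0.018,0,0,0,0],[0,0,-0.016,0,0,0,0],[0,0,-0.01,0,0,0,0],[0,0,-0.004,0,0,0,0],[0,0,0,0,0,0,0]]' 80
python3 - <<'E'
from cov import *
to((539.3,-256.5,110),28)
E
```

```text
time: 17.12
tool_pos: [606.1, -25.3, 111.0]
tcp_rot: [-179.9, 0.1, 87.2]
ft_force: [-0.2, 0.2, -2.2]
finger_gap: 9.9
grip_force: 78.1
turn [-0.06  0.12 59.18] shift before turn [-0.2342 -0.0553  0.0013] after [-0.1675  0.1728  0.001 ] len 0.2407
```

Shift first, then turn.

```bash
python3 -m handwheel '[[-0.008,-0.002,0,0,0,0,0],[-0.022,-0.005,0,0,0,0,0],[-0.032,-0.007,0,0,0,0,0],[-0.036,-0.008,0,0,0,0,0],[-0.036,-0.008,0,0,0,0,0],[-0.036,-0.009,0,0,0,0,0],[-0.032,-0.008,0,0,0,0,0],[-0.022,-0.006,0,0,0,0,0]]'
python3 -m handwheel '[[-0.01,-0.002,0,0,0,2,0],[0,0,0,0,0,5,0],[0,0,0,0,0,6.5,0],[0,0,0,0,0,6.5,0],[0,0,0,0,0,6.5,0],[0,0,0,0,0,6.5,0],[0,0,0,0,0,6.5,0],[0,0,0,0,0,6.5,0]]'
python3 -m handwheel '[[0,0,0,0,0,6.5,0],[0,0,0,0,0,4.5,0],[0,0,0,0,0,2.2,0],[0,0,0,0,0,0,0],[0,0,0,0,0,0,0],[0,0,0,0,0,0,0],[0,0,0,0,0,0,0]]'
python3 - <<'E'
from cov import *
to((539.3,-256.5,70),28)
B=(460,620,-340,-170)
for n in("top","scene"):
    for z in((78,96),(68,80),(104,118)):
        try: cover(n,*z,B)
        except ValueError: print(n,z,"none")
p,d=r.snapshot("scene"); q,_=r.snapshot("top")
cv2.imwrite("pics/g5.png",np.hstack([cv2.resize(p[110:210,290:390],(400,400)),cv2.resize(q[150:250,350:450],(400,400))]))
E
```

```text
time: 17.78
tool_pos: [539.0, -249.2, 108.4]
tcp_rot: [-179.6, 0.0, 87.1]
ft_force: [1.3, 0.6, -0.7]
finger_gap: 10.1
grip_force: 78.0
time: 18.45
tool_pos: [538.1, -255.5, 108.6]
tcp_rot: [-179.8, 0.2, 40.8]
ft_force: [-0.1, -0.2, -1.7]
finger_gap: 10.3
grip_force: 78.0
time: 19.03
tool_pos: [538.7, -256.0, 109.6]
tcp_rot: [-179.9, 0.2, 28.0]
ft_force: [0.5, 0.1, -2.3]
finger_gap: 10.4
grip_force: 78.0
turn [-0.1   0.24  0.04] shift before turn [0.0005 0.0008 0.0396] after [0.0003 0.0007 0.0396] len 0.0397
top 126 z 85.0 c [ 559.6 -231.4] [27.2 53.4] 27.5
top 1 z 79.2 c [ 576.3 -236.3] [0. 0.] 0.0
top 15 z 111.2 c [ 510.7 -269.4] [ 8.5 13.1] 66.3
scene 300 z 88.1 c [ 536.4 -254.2] [95.4 77.9] 28.1
scene 2 z 78.9 c [ 507.9 -240.3] [3.2 0. ] -149.5
scene 38 z 113.1 c [ 521.1 -264.1] [30.8 17.3] 41.2
```

View pics/g5.png

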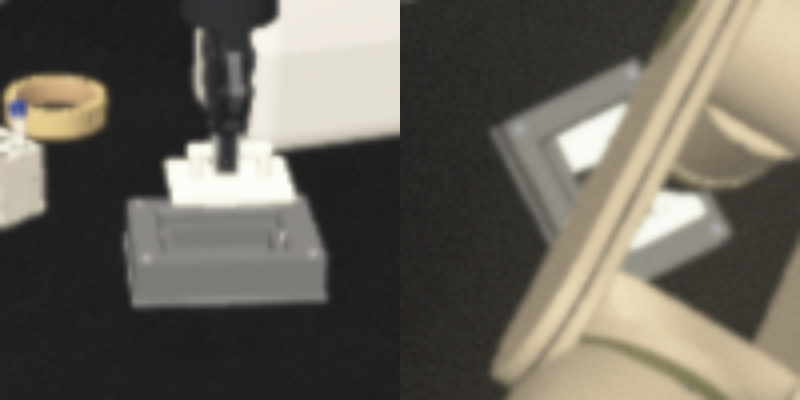

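The scene half shows the cover above the tray at (230,180), lined up with the recess at (220,235). The arm hides the top view. I'll descend to just above the rim.

```bash
python3 -m handwheel '[[0.001,0.0003,0.005,0,0,0,0],[0.0005,0,0.009,0,0.2,0,0],[0,0,0.01,0,0,0,0],[0,0,0.007,0,0,0,0],[0,0,0.004,0,0,0,0],[0,0,0,0,0,0,0],[0,0,0,0,0,0,0],[0,0,0,0,0,0,0]]' 100
python3 - <<'E'
from cov import *
to((540.2,-256,66),28)
E
```

```text
time: 20.1
tool_pos: [540.6, -255.9, 75.4]
tcp_rot: [-180.0, 0.0, 28.0]
ft_force: [0.2, 0.2, -1.4]
finger_gap: 9.6
grip_force: 100.5
turn [-0.04  0.01 -0.01] shift before turn [-0.0004 -0.0001  0.0094] after [-0.0004 -0.0001  0.0094] len 0.0094
```

```bash
python3 -m handwheel '[[0,0,0.002,0,0,0,0],[0,0,0.002,0,0,0,0],[0,0,0.0015,0,0,0,0],[0,0,0,0,0,0,0],[0,0,0,0,0,0,0]]'
python3 -m handwheel '[[0,0,0.002,0,0,0,0],[0,0,0.001,0,0,0,0],[0,0,0,0,0,0,0]]'
python3 -m handwheel '[[0,0,0.001,0,0,0,0],[0,0,0,0,0,0,0],[0,0,0,0,0,0,0]]'
python3 -c "
from bench import r; s=r.sense(); print(s['ft_force'],s['wrist_torque'])"
```

```text
time: 20.52
tool_pos: [540.2, -255.7, 69.4]
tcp_rot: [-179.9, 0.0, 28.0]
ft_force: [0.3, 0.9, -0.8]
finger_gap: 9.5
grip_force: 100.5
time: 20.77
tool_pos: [540.8, -256.2, 67.1]
tcp_rot: [180.0, -0.0, 28.0]
ft_force: [0.3, -0.6, 0.9]
finger_gap: 9.5
grip_force: 101.0
time: 21.02
tool_pos: [541.1, -256.5, 66.6]
tcp_rot: [179.9, -0.0, 28.0]
ft_force: [1.3, -2.7, 5.8]
finger_gap: 9.8
grip_force: 101.4
[ 1.31892136 -2.73585218  5.76627698] [-0.33618809 -0.09766654 -0.06239447]
```

```bash
python3 -m handwheel '[[0,0.0008,0,0,0,0,0],[0,0,0,0,0,0,0],[0,0,0.001,0,0,0,0],[0,0,0,0,0,0,0],[0,0,0,0,0,0,0]]'
python3 -c "
from bench import r; s=r.sense(); print(s['ft_force'],s['wrist_torque'])"
python3 -m handwheel '[[0,0,0.001,0,0,0,0],[0,0,0,0,0,0,0],[0,0,0,0,0,0,0]]'
python3 -c "
from bench import r; s=r.sense(); print(s['ft_force'],s['wrist_torque'])"
```

```text
time: 21.43
tool_pos: [541.2, -256.5, 64.6]
tcp_rot: [-180.0, -0.0, 28.0]
ft_force: [4.0, -0.9, -0.1]
finger_gap: 9.8
grip_force: 100.9
[ 3.99982495 -0.899869   -0.07158237] [-0.26452728 -0.82947937 -0.02619819]
time: 21.68
tool_pos: [541.0, -256.5, 63.6]
tcp_rot: [-180.0, -0.0, 28.0]
ft_force: [5.0, -2.0, 0.9]
finger_gap: 9.7
grip_force: 100.9
[ 5.03160526 -1.95828983  0.85261764] [-0.30674868 -0.89261772 -0.04198741]
```

```bash
python3 -m handwheel '[[0.0007,0.0005,0,0,0,0,0],[0,0,0,0,0,0,0],[0,0,0.001,0,0,0,0],[0,0,0,0,0,0,0],[0,0,0,0,0,0,0]]'
python3 -c "
from bench import r; s=r.sense(); print(s['ft_force'],s['wrist_torque'])"
python3 -m handwheel '[[0,0,0.0015,0,0,0,0],[0,0,0,0,0,0,0],[0,0,0,0,0,0,0]]'
python3 -c "
from bench import r; s=r.sense(); print(s['ft_force'],s['wrist_torque'])"
```

```text
time: 22.1
tool_pos: [541.2, -256.5, 62.1]
tcp_rot: [-179.9, 0.0, 28.0]
ft_force: [3.3, -1.9, -1.2]
finger_gap: 9.9
grip_force: 100.7
[ 3.33063181 -1.87132858 -1.17476991] [-0.26751937 -0.53321038 -0.07190972]
time: 22.35
tool_pos: [541.2, -256.5, 60.5]
tcp_rot: [-179.9, 0.0, 28.0]
ft_force: [2.5, -1.4, -2.1]
finger_gap: 9.8
grip_force: 100.4
[ 2.50719324 -1.38909824 -2.10591283] [-0.30157814 -0.60393783 -0.00758772]
```

```bash
python3 -m handwheel '[[0.0003,0.0004,0.0015,0,0,0,0],[0,0,0,0,0,0,0],[0,0,0,0,0,0,0]]'
python3 -m handwheel '[[0,0,0.0015,0,0,0,0],[0,0,0,0,0,0,0],[0,0,0,0,0,0,0]]'
python3 -m handwheel '[[0,0,0.0015,0,0,0,0],[0,0,0,0,0,0,0],[0,0,0,0,0,0,0]]'
python3 -c "
from bench import r; s=r.sense(); print(s['ft_force'],s['wrist_torque'])"
```

```text
time: 22.6
tool_pos: [541.5, -256.5, 58.9]
tcp_rot: [-179.9, 0.1, 28.0]
ft_force: [2.6, -0.9, -4.2]
finger_gap: 9.4
grip_force: 100.3
time: 22.85
tool_pos: [541.6, -256.6, 57.6]
tcp_rot: [-179.9, 0.1, 28.0]
ft_force: [2.3, 0.9, -3.1]
finger_gap: 9.9
grip_force: 100.4
time: 23.1
tool_pos: [542.0, -256.6, 56.8]
tcp_rot: [-179.9, 0.0, 28.0]
ft_force: [-1.5, 1.8, 2.9]
finger_gap: 9.8
grip_force: 101.0
[-1.52701048  1.81911658  2.88242985] [0.3161248  0.17648024 0.03476914]
```

```bash
python3 -m handwheel '[[0,0,0.0015,0,0,0,0],[0,0,0,0,0,0,0],[0,0,0,0,0,0,0]]'
python3 -m handwheel '[[0,0,0.0015,0,0,0,0],[0,0,0,0,0,0,0],[0,0,0,0,0,0,0]]'
python3 -m handwheel '[[0,0,0.0015,0,0,0,0],[0,0,0,0,0,0,0],[0,0,0,0,0,0,0]]'
python3 -c "
from bench import r; s=r.sense(); print(s['ft_force'],s['wrist_torque'])"
```

```text
time: 23.35
tool_pos: [542.0, -256.7, 56.7]
tcp_rot: [-179.9, 0.0, 28.0]
ft_force: [-7.9, 5.5, 14.6]
finger_gap: 9.8
grip_force: 102.9
time: 23.6
tool_pos: [542.1, -256.8, 56.7]
tcp_rot: [-179.9, 0.0, 28.0]
ft_force: [-13.4, 8.4, 27.1]
finger_gap: 9.6
grip_force: 104.5
time: 23.85
tool_pos: [542.3, -256.9, 56.7]
tcp_rot: [-180.0, 0.0, 28.0]
ft_force: [-17.9, 11.6, 38.0]
finger_gap: 9.8
grip_force: 106.1
[-17.87285949  11.55435259  38.03237316] [ 1.7600118   2.94417945 -0.04463292]
```

It hits a hard stop at z 56.7, the expected home height, under 38 N. I'll unload, open the fingers and withdraw.

```bash
python3 -m handwheel '[[0,0,-0.002,0,0,0,0],[0,0,-0.0025,0,0,0,0],[0,0,0,0,0,0,0]]'
python3 -m handwheel '[[0,0,0,0,0,0,0.012],[0,0,0,0,0,0,0.02],[0,0,0,0,0,0,0.03],[0,0,0,0,0,0,0.035],[0,0,0,0,0,0,0.035],[0,0,0,0,0,0,0.035]]'
python3 -m handwheel '[[0,0,-0.005,0,0,0,0.035],[0,0,-0.015,0,0,0,0.035],[0,0,-0.025,0,0,0,0.035],[0,0,-0.03,0,0,0,0.035],[0,0,-0.03,0,0,0,0.035],[0,0,-0.02,0,0,0,0.035],[0,0,-0.008,0,0,0,0.035],[0,0,0,0,0,0,0.035]]'
python3 -m handwheel '[[0.03,-0.02,0,0,0,0,0.035],[0.03,-0.025,0,0,0,0,0.035],[0.03,-0.025,0,0,0,0,0.035],[0.03,-0.025,0,0,0,0,0.035],[0.03,-0.025,0,0,0,0,0.035],[0.015,-0.015,0,0,0,0,0.035],[0,0,0,0,0,0,0.035]]'
python3 - <<'E'
from cov import *
B=(460,620,-340,-170)
for n in("top","scene"):
    P=cover(n,27,40,B); c=np.linalg.lstsq(np.c_[P[:,:2]-P[:,:2].mean(0),np.ones(len(P))],P[:,2],rcond=None)[0]; print("slope deg",np.degrees(c[:2]).round(2),"z",c[2].round(1))
    cover(n,54,68,B)
p,d=r.snapshot("scene"); q,_=r.snapshot("top")
cv2.imwrite("pics/g6.png",np.hstack([cv2.resize(p[130:210,300:390],(400,356)),cv2.resize(q[150:250,350:450],(400,356))]))
E
```

```text
time: 24.1
tool_pos: [542.2, -257.0, 57.1]
tcp_rot: [-180.0, -0.0, 28.0]
ft_force: [0.1, 0.9, 1.0]
finger_gap: 10.0
grip_force: 100.9
time: 24.6
tool_pos: [541.9, -256.7, 56.3]
tcp_rot: [-179.9, 0.0, 28.0]
ft_force: [-0.1, -0.2, 0.5]
finger_gap: 34.9
grip_force: 0.0
time: 25.27
tool_pos: [543.5, -257.7, 192.7]
tcp_rot: [179.8, -0.1, 28.0]
ft_force: [-0.1, -0.6, 0.5]
finger_gap: 34.9
grip_force: 0.0
time: 25.85
tool_pos: [624.3, -55.2, 186.9]
tcp_rot: [-179.7, 0.1, 28.2]
ft_force: [-0.8, 0.3, 0.5]
finger_gap: 34.9
grip_force: 0.0
top 1342 z 35.1 c [ 538. -257.] [148.6 114.1] 27.8
slope deg [-0.19 -0.83] z 34.8
top 95 z 59.7 c [ 537.7 -255.8] [65.2 13.4] 27.1
scene 487 z 35.4 c [ 543.6 -249.9] [137.3 116.2] 29.2
slope deg [ 0.31 -1.39] z 35.2
scene 74 z 60.6 c [ 540.7 -256.9] [61.9 19.6] 24.3
```

View pics/g6.png

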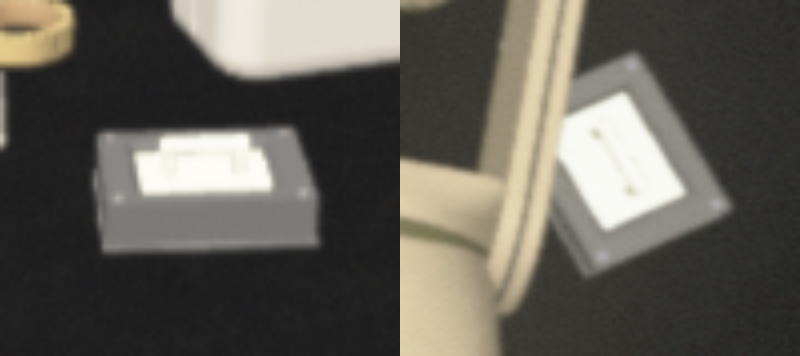

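The cover sits in the recess, with the handle top at about 60 mm as expected. That slope fit included tray rim pixels, so I'll recheck the level on the white pixels only.

```bash
python3 - <<'E'
from cov import *
u=np.array([np.cos(np.radians(28)),np.sin(np.radians(28))]); v=np.array([-u[1],u[0]]); c0=np.array([539,-256.5])
S={"top":[], "scene":[]}
for n in S:
  for k in range(6):
    p,d=r.snapshot(n); W=world(n,d); q=(W[...,:2]-c0); a=q@u; b=q@v; w=p.min(2)>185
    S[n].append(np.c_[a.ravel(),b.ravel(),W[...,2].ravel(),w.ravel()])
  X=np.vstack(S[n]); 
  for nm,m in (("plate",(X[:,3]>0)&(abs(X[:,0])<44)&(abs(X[:,1])<31)&(abs(X[:,1])>10)&(X[:,2]<45)&(X[:,2]>20)),("handle",(X[:,3]>0)&(abs(X[:,0])<32)&(abs(X[:,1])<8)&(X[:,2]>54)&(X[:,2]<70)),("rim",(X[:,3]==0)&(abs(X[:,0])<75)&(abs(X[:,1])<58)&((abs(X[:,0])>56)|(abs(X[:,1])>43))&(X[:,2]>34)&(X[:,2]<44))):
    P=X[m]; 
    if len(P)<50: print(n,nm,len(P));continue
    c=np.linalg.lstsq(np.c_[P[:,:2],np.ones(len(P))],P[:,2],rcond=None)[0]; print(n,nm,len(P),"slope deg",np.degrees(c[:2]).round(2),"z0",c[2].round(2))
E
```

```text
top plate 2298 slope deg [0.01 0.14] z0 32.67
top handle 535 slope deg [-0.05  1.9 ] z0 59.45
top rim 3646 slope deg [0.02 0.19] z0 38.41
scene plate 752 slope deg [0.17 0.32] z0 35.36
scene handle 397 slope deg [  0.2  -10.41] z0 60.27
scene rim 2195 slope deg [ 0.07 -0.98] z0 40.21
```

```bash
python3 -m handwheel '[[0,0,0,0,0,0,0.035],[0,0,0,0,0,0,0.035],[0,0,0,0,0,0,0.035],[0,0,0,0,0,0,0.035]]'; python3 -c "
from bench import r; print(r.hand_in())"
```

```text
time: 27.08
tool_pos: [624.4, -60.2, 189.6]
tcp_rot: [-179.9, 0.0, 28.0]
ft_force: [-0.6, 0.8, -0.1]
finger_gap: 34.6
grip_force: 0.0
the job is handed in; nothing more can be done
None
```

The cover is seated in the tray: level, its top measured 5.7 mm below the rim (6 mm expected), pressed home with 38 N and released; I handed the job in at 27 s, with the blank still in the rack and the beaker, bottle and dish not moved.

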